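# Dim the living room with the table-top switches

## Robot

A 6-joint arm with a two-finger parallel gripper is mounted at the origin on the work surface. World frame = base frame: x ahead of the robot, y to its left, z up, the work surface at z = 0. Lengths are in m, angles in degrees, forces in N, time in s.
With the tool pointing down it reaches from about 0.3 to 0.75 m from the base axis. Payload 8.5 kg.
Tool frame: the origin (TCP) lies at the very end of the fingers, on their centre line; the grasp point (between the pads) lies 19 mm behind it (env.pinch_z is the distance from the TCP to the grasp point, in m); z points along the fingers, y is the line along which they close (so a half turn about z gives the same grasp; the last joint's range is limited). The gripper opens to 85 mm and grips with 20 to 120 N. Pads are 22 mm wide; open, the fingers measure 114 mm over their backs; the gripper's body (76 mm by 85 mm) begins 54 mm behind the grasp point. The pads swing forward as they close: fully open they stand 13 mm farther back than shut.
Start: joints at [53.153, 21.807, 74.336, -0, 83.858, -12.336], TCP at [0.228, 0.5, 0.231] pointing down, gripper open.
Joint ranges: [-178.18, 178.18], [-50.72, 133.34], [12.68, 142.11], [-81.47, 261.47], [9.98, 163.14], [-165.26, 165.26]. Speed limits (degrees/s): [136.94, 136.94, 180, 180, 180, 180].

## Interface

Orientations are given as a 3x3 rotation matrix whose columns are the frame's x, y, z axes.
In Python, from rig import env, viewer gives the robot as it stands.
- The arm moves only by the tool drive_tool, never from a script. Its argument "series" is a list of rows, each a list of 3 entries, a list of its own where there are three numbers: the shift along the tool's x, y, z in m, then the turn about the tool's z in degrees, then the finger opening in m, from 0 to 0.0854. A call has 1 to 20 rows; each row is the pose to reach, as a shift and turn from the pose commanded when the call began, along the tool's axes at that moment; what a row does not reach only later rows make up. A row lasts 1/10 s, in which the tool goes at most 50 mm and 8.59 degrees, less where a joint would pass 70% of its speed; a pose out of reach is approached as far as the arm can. A call with a gripper value outside its range is refused whole. The fingers move at their own pace and stop on an object; "newtons" is the grip in N (left out, the last holds). Time passes only in rows, so rows that repeat a pose let the fingers close. It gives the time, the measured TCP pose, the force, the opening and the grip force at its end, in the units of the state.
- env.observe(): the state, without advancing time (a new reading comes with each control period).
- viewer.get_image(name): name is "scene" or "top"; returns a dict with "img" (480x640x3 uint8, red, green, blue), "depth" (480x640 float32, m along the optical axis (not along the pixel's ray), 0 where there is no reading), "camera_matrix" (3x3 intrinsics, pixels), "rvec" (rotation vector, rad) and "tvec" (3), from world to camera coordinates, as OpenCV has them. Camera axes: x right, y down, z forward; pixel columns grow to the right and rows downward; lengths in m; the calibration is good to about 2 mm. A picture is of the moment at which its call begins.
- env.close_job(): hands the job in; it is judged then, once.
The state is a dict: "time_s": time; "q": joint angles; "qvel": joint speeds; "joint_efforts": joint torques, N m; "position": TCP position; "tool_rot": TCP orientation; "ft_force": force on the tool from outside, world axes, zero at the start; "wrist_torque": the same for the moment, N m; "grip_width": finger opening in m; "gripper_force": force on a finger pad.
Only numpy, scipy, OpenCV 4.12 (cv2) and the standard library are available. Lean on these libraries where they do the work, as an engineer would, in place of code of your own. Each camera call takes 0.05 s, during which the arm holds its last target. There are 200 camera calls.

## Task

Set the room's lights for the evening: with the fingertips lightly press the square push switch down and let it spring back up, then press the narrow end of the paddle-shaped dimmer down and keep it down for at least two seconds before withdrawing. Leave the round and oblong switches and the disc end of the dimmer unpressed, do not lift or shift any switch, and leave everything else on the table alone.

Things in the scene. Friction and masses are not known exactly. Their poses are not given: they have to be found in the camera images.
- square_top (a point): Centre of the top face of the square switch's key. White key of a push switch: 56 x 56 mm square, its flat top 30 mm above the table when released, standing 14 mm proud of a grey base (66 x 66 mm, 16 mm high). It travels 7 mm straight down on a spring (about 1 N to start, 3.5 N when fully down) and springs back up. z up, x and y along its sides.
- square_key (a joint): How far the square key is pressed down: 0 m released, 0.007 m fully down. It counts as pressed beyond 0.0035 m.
- rocker_narrow (a point): The spot to press on the dimmer: top of the narrow end of its rocker, on the centre line, 45 mm from the pivot, 17 mm in from the end, 30 mm above the table at rest. It goes down about 6 mm, at about 3.5 N, to its stop, and springs back. x points outward along the rocker, from disc to narrow end; z up.
- rocker_disc (a point): Centre of the top of the round disc at the other end of the rocker, 34 mm from the pivot; 30 mm above the table at rest. Not to be pressed.
- rocker (a joint): Tilt of the dimmer's rocker: 0 rad at rest, +0.14 narrow end fully down, -0.14 disc end fully down. The narrow end counts as pressed beyond +0.07 rad.
- round_top (a point): Centre of the top of the round switch's key, not to be pressed. White key of a push switch: 58 mm across, its flat top 30 mm above the table when released, standing 14 mm proud of a grey base (68 mm across). It travels 7 mm straight down on a spring (about 1 N to start, 3.5 N when fully down) and springs back up.
- round_key (a joint): How far the round key is pressed: 0 m released, 0.007 m fully down.
- oblong_top (a point): Centre of the top of the oblong switch's key, not to be pressed. White key of a push switch: 90 x 38 mm, its flat top 30 mm above the table when released, standing 14 mm proud of a grey base (100 x 48 mm). It travels 7 mm straight down on a spring (about 1 N to start, 3.5 N when fully down) and springs back up.
- oblong_key (a joint): How far the oblong key is pressed: 0 m released, 0.007 m fully down.
- sw_square: The whole square switch, 0.3 kg. Loose; origin at the centre of its underside, z up.
- sw_round: The whole round switch, 0.3 kg. Loose; origin at the centre of its underside, z up.
- sw_oblong: The whole oblong switch, 0.3 kg, long along its x. Loose; origin at the centre of its underside, z up.
- sw_dimmer: The whole dimmer, 0.4 kg, grey base 124 x 50 mm and 10 mm high, long along its x. On it a white paddle-shaped rocker 124 mm long: a disc 56 mm across at one end, a tongue 24 mm wide at the other (+x). It rocks about its middle on a centring spring. Loose; origin at the centre of its underside, z up.
- candle: Empty green glass candle cup, 60 mm across, 55 mm high, standing among the switches; origin at the centre of its underside. Leave alone.
- cup: White espresso cup, 62 mm across, 55 mm high, with a handle towards its y, standing among the switches; origin at the centre of its underside. Leave alone.
- book_low: Green book lying flat, 140 x 200 x 26 mm; origin at the centre of its underside. Leave alone.
- book_top: White book on the green one, 130 x 190 x 22 mm; origin at the centre of its underside. Leave alone.
- remote: Black remote control lying flat, 160 x 45 x 19 mm; origin at the centre of its underside. Leave alone.
- bowl: White bowl, 130 mm across, 45 mm high; origin at the centre of its underside. Leave alone.
- case: Dark spectacle case, 60 x 155 x 34 mm; origin at the centre of its underside. Leave alone.
Not all that is in view belongs to the job. What is shaped like the sw_oblong but purple is not meant. What is shaped like the sw_square but red is not meant.

How it is judged (in metres and radians):
On the way, in this order (a step that is already met when the one before it is completed fails the run):
1. the square key is pressed down (value of joint square_key above 0.0035 m), for 0.05 s.
2. the square key is let go and has sprung back (value of joint square_key below 0.0012 m), for 0.05 s.
3. the narrow end of the dimmer is held down for two seconds (1.8 s is accepted) (value of joint rocker above 0.07 rad), for 1.8 s.
At the end, for the whole second after the job is handed in: All keys are back up (within 1.2 mm) and the rocker level (within 0.03 rad); every switch lies flat and at rest within 15 mm of where it started, and so does every other thing (value of joint each of square_key, round_key, oblong_key below 0.0012 m and value of joint rocker between -0.03 and 0.03 rad and distance of each of sw_square, sw_round, sw_oblong, sw_dimmer, candle, cup, book_low, book_top, remote, bowl, case from where it was at the start of the episode below 0.015 m and angle between each of sw_square, sw_round, sw_oblong, sw_dimmer's own z axis and vertical below 0.1 rad and linear speed of each of sw_square, sw_round, sw_oblong, sw_dimmer below 0.02 m/s); the robot touches nothing.
It fails at once if the round or the oblong key is pressed (more than 2.5 mm) (value of joint any of round_key, oblong_key above 0.0025 m).
It fails at once if the disc end of the dimmer is pressed (more than 0.05 rad) (value of joint rocker below -0.05 rad).
It fails at once if a switch is lifted (10 mm), tipped (0.3 rad) or shifted (20 mm) (height (world z) of any of sw_square, sw_round, sw_oblong, sw_dimmer above 0.01 m or angle between any of sw_square, sw_round, sw_oblong, sw_dimmer's own z axis and vertical above 0.3 rad or distance of any of sw_square, sw_round, sw_oblong, sw_dimmer from where it was at the start of the episode above 0.02 m).
It fails at once if a switch is pressed roughly (more than 25 N) (contact force between any of the arm, the fingers and sw_square above 25 N or contact force between any of the arm, the fingers and sw_round above 25 N or contact force between any of the arm, the fingers and sw_oblong above 25 N or contact force between any of the arm, the fingers and sw_dimmer above 25 N).
It fails at once if another thing on the table is moved or lifted by more than 20 mm (distance of any of candle, cup, book_low, book_top, remote, bowl, case from where it was at the start of the episode above 0.02 m).
It also fails if it takes over 51 s, if anything falls off the work surface, if the arm or the gripper's body presses on something with over 40 N, if the wrist force passes 120 N, or if a joint passes its speed limit or range.

## Working session

There is one attempt and no reset: what is moved stays moved. The work goes in short steps, Python scripts to look and compute and a tool call to move; the robot and the scene stay as the last step left them, time stands still between calls to the robot, and variables do not carry over. Pictures are saved under pics/ and viewed, at most 10 in all, crops included, and the job is handed in when it is done.

Besides the shell and the picture viewer there is one more tool, called after "Call:" by a JSON object that holds its "api" and its "payload", one argument or row to a line. drive_tool: Moves the arm, as the interface text tells. Its arguments: {"type":"object","properties":{"series":{"type":"array"},"newtons":{"type":"number"}},"required":["series"]}

```bash
mkdir -p pics
cat > h.py <<'E'
import numpy as np,cv2
from rig import env,viewer
def grab(n,tag):
    d=viewer.get_image(n); cv2.imwrite(f'pics/{tag}.png',d['img'][:,:,::-1]); np.savez(f'pics/{tag}.npz',**d); return d
def ray(d,u,v,z):
    R,_=cv2.Rodrigues(d['rvec']);t=np.ravel(d['tvec']);c=-R.T@t
    r=R.T@np.linalg.inv(d['camera_matrix'])@[u,v,1]
    return c+r*(z-c[2])/r[2]
def dep(d,u,v):
    R,_=cv2.Rodrigues(d['rvec']);t=np.ravel(d['tvec'])
    return R.T@(np.linalg.inv(d['camera_matrix'])@[u,v,1]*d['depth'][int(v),int(u)]-t)
E
python3 - <<'E'
from h import *
grab('top','top1');grab('scene','scene1')
s=env.observe();print(s['position'],s['tool_rot'],s['grip_width'],s['time_s'])
E
```

```text
[0.22800329 0.50023324 0.23077699] [[-9.09904270e-01  4.14817579e-01 -7.71589917e-04]
 [ 4.14818208e-01  9.09903717e-01 -1.03946088e-03]
 [ 2.70885888e-04 -1.26587944e-03 -9.99999162e-01]] 0.08545547000363267 0.1
```

View pics/top1.png

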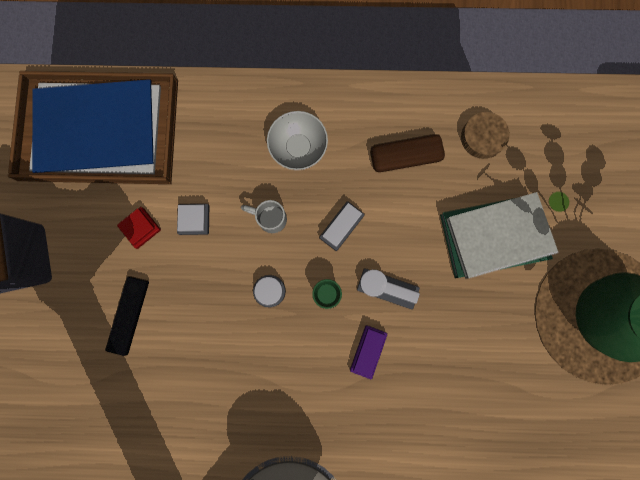

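View pics/scene1.png

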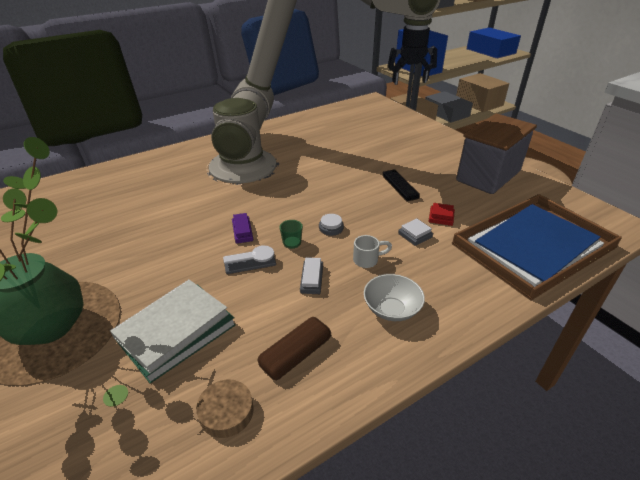

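Top view: the white square switch is at about (193,218). The dimmer's disc is at (374,283), with its tongue ending near (418,298). The oblong is at (342,224), the round switch at (268,291), the candle at (327,294) and the cup at (270,216). I'll enlarge the square and the dimmer.

Run:
```python
from h import *
im=cv2.imread('pics/top1.png')
a=cv2.resize(im[190:250,160:220],None,fx=6.6,fy=6.6,interpolation=cv2.INTER_CUBIC)
b=cv2.resize(im[260:320,350:430],None,fx=5,fy=6.6*5/6.6,interpolation=cv2.INTER_CUBIC)
b=cv2.copyMakeBorder(b,0,a.shape[0]-b.shape[0],0,0,cv2.BORDER_CONSTANT)
cv2.imwrite('pics/crop.png',np.hstack([a,b]));print(a.shape,b.shape)
d=dict(np.load('pics/top1.npz'))
for n,u,v in [('sq',193,218),('disc',374,283),('tongue',405,293),('table',230,330),('oblong',342,224)]:
    print(n,ray(d,u,v,.03).round(4),dep(d,u,v).round(4))
```

```text
(396, 396, 3) (396, 400, 3)
sq [0.6005 0.2192 0.03  ] [0.6004 0.2191 0.0304]
disc [ 0.4731 -0.1614  0.03  ] [ 0.4731 -0.1612  0.0315]
tongue [ 0.4542 -0.2248  0.03  ] [ 0.4542 -0.225   0.0289]
table [0.3711 0.1304 0.03  ] [ 0.3691  0.1364 -0.0007]
oblong [ 0.5943 -0.0937  0.03  ] [ 0.5946 -0.0937  0.0284]
```

View pics/crop.png

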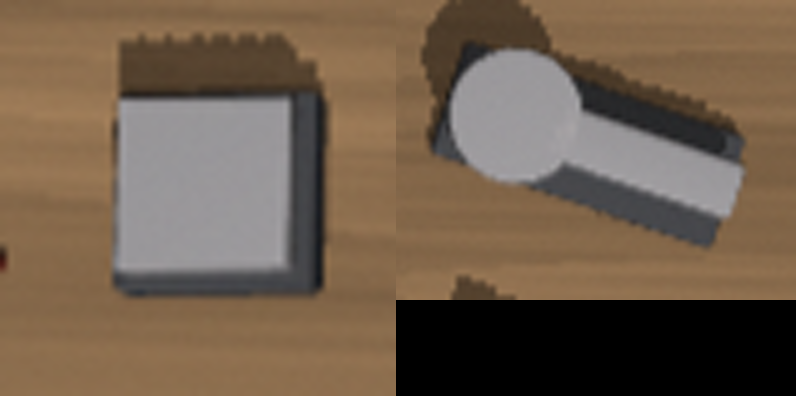

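Run:
```python
from h import *
d=dict(np.load('pics/top1.npz'))
sq=ray(d,191.1,217.6,.03);di=ray(d,373.4,282.8,.03);e=ray(d,417.4,298,.03)
print('len disc-end (0.096)',np.linalg.norm(e-di))
u=(e-di)/np.linalg.norm(e-di);p=(di+.079*u+e-.017*u)/2
c=[ray(d,160+x/6.6-.4,190+y/6.6-.4,.03) for x,y in[(118,96),(292,96),(290,269),(118,271)]]
print('sq',sq,[np.linalg.norm(c[i]-c[i-1]).round(4) for i in range(4)])
print('press',p,'axis',u,np.degrees(np.arctan2(u[1],u[0])))
s=env.observe();R=s['tool_rot'];q=s['position']
print('tool angle x',np.degrees(np.arctan2(R[1,0],R[0,0])))
for n,t in [('sq',sq),('press',p)]: print(n,(R.T@(t-q)).round(4))
```

```text
len disc-end (0.096) 0.09448214291817059
sq [0.60124979 0.22326242 0.03      ] [np.float64(0.0566), np.float64(0.0558), np.float64(0.0559), np.float64(0.0547)]
press [ 0.44957206 -0.23464054  0.03      ] axis [-0.30573125 -0.95211785  0.        ] -107.80216313859252
tool angle x 155.49213031604117
sq [-0.4546 -0.0969  0.2008]
press [-0.5065 -0.5765  0.2014]
```

Call:
{"api": "drive_tool", "payload": {
  "series": [
    [[-0.045, -0.01, 0.0], 0, 0.0],
    [[-0.09, -0.02, 0.0], 0, 0.0],
    [[-0.135, -0.03, 0.0], 0, 0.0],
    [[-0.18, -0.039, 0.0], 0, 0.0],
    [[-0.225, -0.049, 0.02], 0, 0.0],
    [[-0.27, -0.058, 0.04], 0, 0.0],
    [[-0.315, -0.068, 0.06], 0, 0.0],
    [[-0.36, -0.077, 0.08], 0, 0.0],
    [[-0.4, -0.086, 0.1], 0, 0.0],
    [[-0.435, -0.093, 0.12], 0, 0.0],
    [[-0.4546, -0.097, 0.14], 0, 0.0],
    [[-0.4546, -0.097, 0.16], 0, 0.0],
    [[-0.4546, -0.097, 0.17], 0, 0.0],
    [[-0.4546, -0.097, 0.17], 0, 0.0],
    [[-0.4546, -0.097, 0.17], 0, 0.0]
  ]
}}

```text
time_s: 1.6
position: [0.6016, 0.2241, 0.0621]
tool_rot: [[-0.91, 0.414, 0.001], [0.414, 0.91, 0.0], [-0.001, 0.0, -1.0]]
ft_force: [-0.5, 0.5, 0.4]
grip_width: 0.0002
gripper_force: 0.0
```

Run:
```python
from h import *
d=grab('top','t2');s=env.observe()
print(s['time_s'],s['position'],s['grip_width'],s['ft_force'],s['tool_rot'].round(3) if hasattr(s['tool_rot'],'round') else s['tool_rot'])
t=np.array([.60125,.22326,.03]);print((np.array(s['tool_rot']).T@(t-s['position'])).round(4))
e=grab('scene','s2')
cv2.imwrite('pics/c2.png',np.hstack([cv2.resize(d['img'][170:270,140:240,::-1],(390,390)),cv2.resize(e['img'][170:270,360:460,::-1],(390,390))]))
```

```text
1.65 [0.60173417 0.22412573 0.06248732] -5.1409969963661996e-06 [ 0.61077136 -0.10675989 -0.00849214] [[-0.91   0.414  0.002]
 [ 0.414  0.91   0.   ]
 [-0.001  0.001 -1.   ]]
[ 0.0001 -0.001   0.0325]
```

View pics/c2.png

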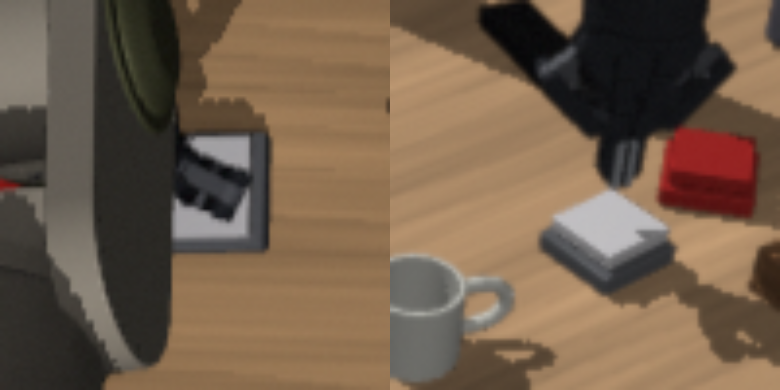

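The closed fingertips hang over the white square key, at about (215,190) in the crop. The red one is off to the side. Now I press.

Call:
{"api": "drive_tool", "payload": {
  "series": [
    [[0, 0, 0.012], 0, 0],
    [[0, 0, 0.022], 0, 0],
    [[0, 0, 0.028], 0, 0],
    [[0, 0, 0.031], 0, 0],
    [[0, 0, 0.033], 0, 0],
    [[0, 0, 0.035], 0, 0],
    [[0, 0, 0.036], 0, 0],
    [[0, 0, 0.037], 0, 0],
    [[0, 0, 0.037], 0, 0],
    [[0, 0, 0.037], 0, 0]
  ]
}}

```text
time_s: 2.7
position: [0.6016, 0.2236, 0.0245]
tool_rot: [[-0.91, 0.415, 0.0], [0.415, 0.91, 0.0], [-0.0, 0.0, -1.0]]
ft_force: [-1.0, 0.6, 3.5]
grip_width: -0.0001
gripper_force: 1.4
```

Call:
{"api": "drive_tool", "payload": {
  "series": [
    [[0, 0, 0.0007], 0, 0],
    [[0, 0, 0.0007], 0, 0],
    [[0, 0, 0.0007], 0, 0]
  ]
}}

```text
time_s: 3.0
position: [0.6016, 0.2236, 0.0237]
tool_rot: [[-0.91, 0.415, 0.0], [0.415, 0.91, 0.0], [-0.0, 0.0, -1.0]]
ft_force: [-2.0, -0.5, 2.9]
grip_width: 0.0003
gripper_force: 1.6
```

Call:
{"api": "drive_tool", "payload": {
  "series": [
    [[0, 0, -0.004], 0, 0],
    [[0, 0, -0.01], 0, 0],
    [[0, 0, -0.03], 0, 0],
    [[0, 0, -0.06], 0, 0],
    [[0, 0, -0.1], 0, 0],
    [[0, 0, -0.13], 0, 0],
    [[0, 0, -0.13], 0, 0],
    [[0, 0, -0.13], 0, 0]
  ]
}}

```text
time_s: 3.8
position: [0.6015, 0.2235, 0.1539]
tool_rot: [[-0.91, 0.415, 0.001], [0.415, 0.91, 0.0], [-0.001, 0.0, -1.0]]
ft_force: [-0.8, -0.1, -0.6]
grip_width: 0.0001
gripper_force: 0.0
```

Run:
```python
from h import *
s=env.observe();print(s['time_s'],s['position'])
t=np.array([.44957,-.23464,.03]);print((np.array(s['tool_rot']).T@(t-s['position'])).round(4))
```

```text
3.8 [0.60148871 0.22353852 0.15389658]
[-0.0518 -0.48    0.1237]
```

Call:
{"api": "drive_tool", "payload": {
  "series": [
    [[-0.005, -0.045, 0], -1, 0],
    [[-0.01, -0.09, 0], -2, 0],
    [[-0.015, -0.135, 0], -3, 0],
    [[-0.02, -0.18, 0], -4, 0],
    [[-0.025, -0.225, 0], -5, 0],
    [[-0.03, -0.27, 0], -6, 0],
    [[-0.034, -0.315, 0], -7, 0],
    [[-0.039, -0.36, 0], -7, 0],
    [[-0.043, -0.4, 0], -7, 0],
    [[-0.047, -0.435, 0], -7, 0],
    [[-0.05, -0.465, 0.0], -7, 0],
    [[-0.052, -0.48, 0.02], -7, 0],
    [[-0.052, -0.48, 0.05], -7, 0],
    [[-0.052, -0.48, 0.08], -7, 0],
    [[-0.052, -0.48, 0.1], -7, 0],
    [[-0.052, -0.48, 0.1], -7, 0],
    [[-0.052, -0.48, 0.1], -7, 0]
  ]
}}

```text
time_s: 5.5
position: [0.4495, -0.2346, 0.0534]
tool_rot: [[-0.954, 0.301, -0.001], [0.301, 0.954, 0.001], [0.001, 0.001, -1.0]]
ft_force: [0.0, -0.3, 0.6]
grip_width: 0.0001
gripper_force: 0.0
```

Run:
```python
from h import *
d=grab('top','t3');s=env.observe()
print(s['time_s'],s['position'],s['grip_width'],s['ft_force'])
t=np.array([.44957,-.23464,.03]);print((np.array(s['tool_rot']).T@(t-s['position'])).round(4))
e=grab('scene','s3')
print(dep(d,191,218))
cv2.imwrite('pics/c3.png',np.hstack([cv2.resize(d['img'][240:340,340:440,::-1],(390,390)),cv2.resize(e['img'][200:300,200:300,::-1],(390,390))]))
```

```text
5.55 [ 0.44987851 -0.23486442  0.05405114] 6.903507015624107e-05 [-0.23274621 -0.99499942 -0.02890828]
[0.0004 0.0001 0.0241]
[0.6000187  0.22277856 0.03220527]
```

View pics/c3.png

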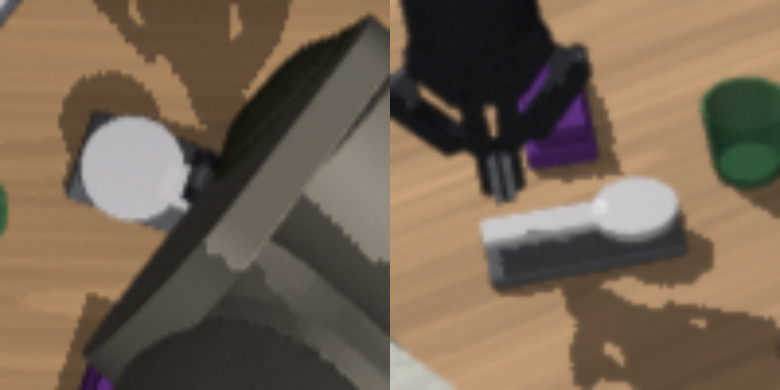

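The fingertips are above the narrow tongue, at about (500,195) in the scene crop. The square key reads z≈0.03 again, so it has sprung back. Next I press the tongue gently.

Call:
{"api": "drive_tool", "payload": {
  "series": [
    [[0, 0, 0.01], 0, 0],
    [[0, 0, 0.018], 0, 0],
    [[0, 0, 0.022], 0, 0],
    [[0, 0, 0.0235], 0, 0],
    [[0, 0, 0.025], 0, 0],
    [[0, 0, 0.0265], 0, 0],
    [[0, 0, 0.0275], 0, 0],
    [[0, 0, 0.028], 0, 0],
    [[0, 0, 0.028], 0, 0],
    [[0, 0, 0.028], 0, 0]
  ]
}}

```text
time_s: 6.6
position: [0.45, -0.2357, 0.0263]
tool_rot: [[-0.954, 0.301, 0.001], [0.301, 0.954, -0.002], [-0.002, -0.002, -1.0]]
ft_force: [-3.2, -4.3, 5.8]
grip_width: 0.0001
gripper_force: 3.2
```

Run:
```python
from h import *
e=grab('scene','s4');o=dict(np.load('pics/s3.npz'))
for _ in range(4): s=env.observe();print(s['time_s'],s['position'],s['ft_force'])
cv2.imwrite('pics/c4.png',np.hstack([cv2.resize(x['img'][225:285,210:290,::-1],(400,300),interpolation=2) for x in (o,e)]))
```

```text
6.65 [ 0.45000054 -0.23567719  0.02629125] [-2.37918623 -4.63417738  6.90285127]
6.65 [ 0.45000054 -0.23567719  0.02629125] [-2.37918623 -4.63417738  6.90285127]
6.65 [ 0.45000054 -0.23567719  0.02629125] [-2.37918623 -4.63417738  6.90285127]
6.65 [ 0.45000054 -0.23567719  0.02629125] [-2.37918623 -4.63417738  6.90285127]
```

View pics/c4.png

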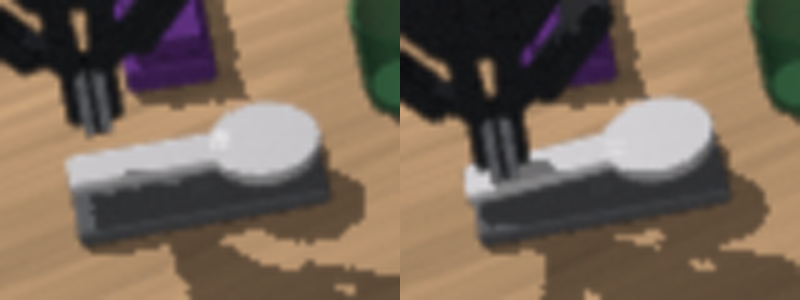

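The tongue is tilted down under the fingers and the base hasn't moved. I'll check the tilt from the top depth.

Run:
```python
from h import *
d=grab('top','t4')
for D in (dict(np.load('pics/top1.npz')),dict(np.load('pics/t3.npz')),d):
    P=np.array([dep(D,u,v) for u in range(365,384) for v in range(274,293) if (u-373.4)**2+(v-282.8)**2<90])
    P=P[(P[:,2]>.02)&(P[:,2]<.045)]
    a=np.array([-.306,-.952]);x=P[:,:2]@a
    k=np.polyfit(x-x.mean(),P[:,2],1);print(len(P),P[:,2].mean(),k[0])
s=env.observe();print(s['time_s'],s['ft_force'])
```

```text
280 0.029926135636422335 -0.003959333008708731
279 0.029815237453636928 0.009353672581544572
280 0.0332903176752674 -0.10267122668612097
6.7 [-2.730323   -3.64522295  5.6954952 ]
```

The disc has risen 3.4 mm, which gives a tilt of about 0.10 rad. That's above 0.07 and short of the stop, so I hold.

Call:
{"api": "drive_tool", "payload": {
  "series": [
    [[0, 0, 0], 0, 0],
    [[0, 0, 0], 0, 0],
    [[0, 0, 0], 0, 0],
    [[0, 0, 0], 0, 0],
    [[0, 0, 0], 0, 0],
    [[0, 0, 0], 0, 0],
    [[0, 0, 0], 0, 0],
    [[0, 0, 0], 0, 0],
    [[0, 0, 0], 0, 0],
    [[0, 0, 0], 0, 0],
    [[0, 0, 0], 0, 0],
    [[0, 0, 0], 0, 0],
    [[0, 0, 0], 0, 0],
    [[0, 0, 0], 0, 0],
    [[0, 0, 0], 0, 0],
    [[0, 0, 0], 0, 0],
    [[0, 0, 0], 0, 0],
    [[0, 0, 0], 0, 0],
    [[0, 0, 0], 0, 0],
    [[0, 0, 0], 0, 0]
  ]
}}

```text
time_s: 8.7
position: [0.45, -0.2357, 0.0263]
tool_rot: [[-0.954, 0.301, 0.001], [0.301, 0.954, -0.002], [-0.002, -0.002, -1.0]]
ft_force: [-2.9, -3.3, 6.2]
grip_width: 0.0001
gripper_force: 3.2
```

Call:
{"api": "drive_tool", "payload": {
  "series": [
    [[0, 0, 0], 0, 0],
    [[0, 0, 0], 0, 0],
    [[0, 0, 0], 0, 0],
    [[0, 0, 0], 0, 0],
    [[0, 0, 0], 0, 0],
    [[0, 0, -0.001], 0, 0],
    [[0, 0, -0.002], 0, 0],
    [[0, 0, -0.003], 0, 0],
    [[0, 0, -0.004], 0, 0],
    [[0, 0, -0.006], 0, 0],
    [[0, 0, -0.012], 0, 0],
    [[0, 0, -0.03], 0, 0],
    [[0, 0, -0.06], 0, 0],
    [[0, 0, -0.1], 0, 0],
    [[0, 0, -0.13], 0, 0],
    [[0, 0, -0.13], 0, 0],
    [[0, 0, -0.13], 0, 0],
    [[0, 0, -0.13], 0, 0]
  ]
}}

```text
time_s: 10.5
position: [0.4492, -0.2343, 0.1547]
tool_rot: [[-0.954, 0.301, -0.002], [0.301, 0.954, 0.001], [0.002, 0.001, -1.0]]
ft_force: [-0.2, -0.3, 0.2]
grip_width: -0.0001
gripper_force: 0.0
```

Run:
```python
from h import *
e=grab('scene','s5');D=grab('top','t5')
P=np.array([dep(D,u,v) for u in range(365,384) for v in range(274,293) if (u-373.4)**2+(v-282.8)**2<90])
P=P[(P[:,2]>.02)&(P[:,2]<.045)]
x=P[:,:2]@np.array([-.306,-.952]);print(len(P),P[:,2].mean(),np.polyfit(x-x.mean(),P[:,2],1)[0] if len(P)>9 else '')
Q=np.array([dep(D,u,v) for u in range(186,197) for v in range(212,223)]);print('sq z',Q[:,2].mean())
s=env.observe();print(s['time_s'],s['position'],s['ft_force'])
o=dict(np.load('pics/scene1.npz'))
cv2.imwrite('pics/c5.png',np.hstack([cv2.resize(q['img'][190:290,200:440,::-1],(400,167),interpolation=2) for q in (o,e)]))
```

```text
280 0.029807681913320325 0.004880129037257319
sq z 0.029768996217493245
10.6 [ 0.44931959 -0.23442773  0.15454884] [-0.24582946  0.47984479  0.27939327]
```

View pics/c5.png

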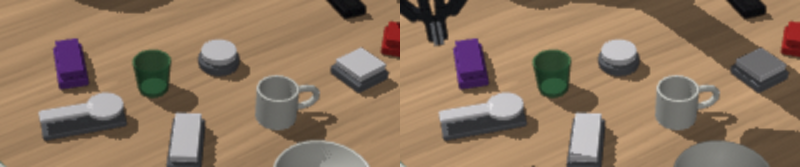

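The before and after views match: every switch is where it started, the rocker is level and the keys are up. I'm handing in.

```bash
python3 -c "
from rig import env
print(env.close_job())"
```

```text
the job is handed in; nothing more can be done
None
```

The square switch was pressed and sprang back, then the dimmer's narrow end was held down at about 0.10 rad for over two seconds and released; by the last pictures both are back at rest with nothing shifted, and the job is handed in (no verdict was returned).

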